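# Roll down the keypad film on a domed cover riding on a free carrier

## Robot

A 7-joint arm with a two-finger parallel gripper is mounted at the origin on the work surface. World frame = base frame: x ahead of the robot, y to its left, z up, the work surface at z = 0. Lengths are in mm, angles in rad, forces in N, time in s.
With the tool pointing down it reaches from about 400 to 850 mm from the base axis. Payload 10.4 kg.
Tool frame: the origin (TCP) lies midway between the tips of the shut fingers; the grasp point (between the pads) lies 19 mm behind it (bot.grip_point_offset is the z of the grasp point in the tool frame, in mm); z points along the fingers, y is the line along which they close (so a half turn about z gives the same grasp; the last joint's range is limited). The gripper opens to 87 mm and grips with 3 to 60 N. Pads are 19 mm wide; open, the fingers measure 117 mm over their backs; the gripper's body (75 mm by 190 mm) begins 51 mm behind the grasp point.
Start: joints at [1.265, 0.332, -0.065, 1.46, 0.022, 1.35, -0.088], TCP at [174.425, -600.19, 222.576] pointing down, gripper open.
Joint ranges: [-2.6, 2.6], [-0.5, 2.12], [-1.47, 1.34], [0.16, 2.42], [-1.27, 4.41], [0.06, 2.06], [-2.6, 2.6]. Speed limits (rad/s): [2.22, 2.22, 2.79, 2.79, 3.14, 3.14, 3.14].

## Interface

Orientations are given as a unit quaternion [w, x, y, z].
In Python, from station import status, cams, bot gives the robot as it stands.
- The arm moves only by the tool carry_out, never from a script. Its argument "plan" is a list of rows, each an object of numbers: "x", "y", "z": the shift along the tool's x, y, z in units of 0.05 m (1.0 is 0.05 m); "turn": the turn about the tool's z in units of 180 degrees (1.0 is 180 degrees); "hand": the opening, from -1 (shut) to 1 (fully open). In form: [{"x": .., "y": .., "z": .., "turn": .., "hand": ..}, ...]. A call has 1 to 5 rows; each row shifts and turns the commanded pose from where the row before left it, along the tool's axes as they then stand; what a row does not reach is not made up. A row lasts 1/10 s, in which the tool goes at most 50 mm and 8.59 degrees, less where a joint would pass 70% of its speed; a pose out of reach is approached as far as the arm can. A call with a number of a shift or a turn outside -1 to 1 is refused whole. A call with a gripper value outside its range is refused whole. The fingers move at their own pace and stop on an object; "squeeze" is the grip in N (left out, the last holds). Time passes only in rows, so rows that do not move let the fingers close. It gives the time, the measured TCP pose, the force, the opening and the grip force at its end, in the units of the state.
- status.read_state(): the state, without advancing time (a new reading comes with each control period).
- cams.get_image(name): name is "scene" or "top" or "wrist"; returns a dict with "img" (420x560x3 uint8, red, green, blue), "depth" (420x560 float32, mm along the optical axis (not along the pixel's ray), 0 where there is no reading), "fovy" (degrees; the focal length in pixels is half the picture's height over the tangent of half this angle, whatever the lens; pixels are square), "cx", "cy" (the principal point, pixels), "distortion" ([k1, k2, p1, p2, k3] as OpenCV has them; the pictures are not rectified), "eye" and "attitude" of the camera in the world. Camera axes: x right, y down, z forward; pixel columns grow to the right and rows downward; lengths in mm; the calibration is good to about 2 mm. A picture is of the moment at which its call begins.
- bot.close_job(): hands the job in; it is judged then, once.
The state is a dict: "time_s": time; "joint_positions": joint angles; "qvel": joint speeds; "joint_efforts": joint torques, N m; "eef_pos": TCP position; "tcp_rot": TCP orientation; "wrist_force": force on the tool from outside, world axes, zero at the start; "moment": the same for the moment, N m; "opening": opening from 0.0 (shut) to 1.0 (fully open); "grasp_force": force on a finger pad.
Only numpy, scipy, OpenCV 4.12 (cv2) and the standard library are available. Lean on these libraries where they do the work, as an engineer would, in place of code of your own. Each camera call takes 0.05 s, during which the arm holds its last target. There are 200 camera calls.

## Task

Take the hand roller out of its holder and roll down the black keypad film on the domed green cover in one slow pass (about 30 mm/s along the film) from the film's right-hand end to its left-hand end as seen from the robot, pressing with about 6 N (between 3 and 9 N) all the way and not lifting off on the film. The cover's carrier runs free on its rail and pressing on a flank of the dome drives it away: go along with it and never let it reach a rubber stop. Finish still holding the roller, lifted clear above the cover with the carrier standing still, and leave the spool and the tin beside the rail where they are.

Things in the scene. Friction and masses are not known exactly. Their poses are not given: they have to be found in the camera images.
- roller: Hand roller upright in its holder, 0.28 kg: free-turning barrel-shaped rubber wheel (diameter 40 mm, width 42 mm) in a steel fork, a guard plate 68 x 56 mm from 58 to 64 mm up, and an upright square wooden handle 26 x 26 mm from 64 to 150 mm up. Origin: lowest point of the wheel; z up the handle, x along the axle (so it rolls along its y). Use it with the handle upright.
- grip (a point): Point in the roller's handle, 112 mm above the wheel's lowest point and 92 mm above its axle; grip there from above across any two flats (26 mm).
- wheel_axle (a point): Centre of the roller's wheel, 20 mm above its lowest point (wheel radius 20 mm).
- stand: Grey fixed holder: an open pocket 74 x 60 mm, 64 mm high, walls 6 mm, on a foot 120 x 100 mm, left or right in front of the rail. The roller's guard plate rests on the rim, the wheel hangs inside with some mm of play: lift it straight up by 75 mm to clear. Origin: centre of the underside; the roller's x and y start along the holder's.
- cover: Green cover 120 (x) by 250 mm (y), clamped on a white nest plate sprung up and down on the carrier. Origin: centre of the underside; z up, y along the rail to the robot's left. The top is an arch along y, radius 500 mm: its height above the origin is 0.045 - 0.5 + sqrt(0.25 - y*y). Cover and nest plate weigh nominally 0.9 kg (hidden, up to 20 % off).
- crown (a point): Middle of the black film, on top of the arch 45 mm above the cover's origin. The film is 64 mm wide (x) and 200 mm long: right-hand end at y = -0.10, left-hand end at y = +0.10 of the cover's frame, 10 mm lower than the crown. Set the wheel down around y = -0.085, lift it around y = +0.085, and keep it within 20 mm of the film's middle line (x = 0).
- carrier (a joint): Carrier's place on its rail, m: 0 mid, grows along the cover's +y, rubber stops at -0.18 and +0.18. No spring, no brake: drag about 20 N s/m, hardly any friction; carrier, nest and cover nominally 3.9 kg in all. A wheel pressing down with N at y on the arch drives it with about -N*y/0.5 (towards +y from the right-hand flank), some 50 mm/s at 6 N near a film end.
- nest (a joint): How far the sprung nest plate with the cover has sunk, m: unloaded about 0.008 (0.003 to 0.014 with the hidden mass); stops at 0 and 0.045. Spring 350 N/m, damping 16 N s/m: 6 N on the cover sink it 17 mm further.
- rail: Fixed rail base 150 x 740 x 12 mm with two steel rails and an end block with rubber stops at each end, across the bench. Origin: centre of the underside, y along the rail. The aluminium carrier plate on it is 200 x 280 mm, top 49 mm up; the nest plate (same size) has its top 107 mm up less the nest's value, and four guide pins reach 117 mm up at its corners.
- spool: Solder spool on end, 60 mm in diameter, 48 mm high, origin at its foot. A bystander in front of the rail.
- wool_tin: Black tin of brass wool, 70 mm in diameter, 42 mm high, origin at its foot. A bystander in front of the rail.
Mind the look-alikes: they are no part of the job. What is shaped like the roller but orange, pink or red is not meant.

How it is judged (in metres and radians):
On the way, in this order (a step that is already met when the one before it is completed fails the run):
1. the wheel is set on the right-hand end of the film and presses with 3 to 9 N (y of wheel_axle in the frame of cover between -0.11 and -0.065 m and x of wheel_axle in the frame of cover between -0.025 and 0.025 m and contact force between roller and cover between 3 and 9 N), for 0.3 s.
2. it rolls over the right-hand part of the film with 3 to 9 N (y of wheel_axle in the frame of cover between -0.062 and -0.022 m and x of wheel_axle in the frame of cover between -0.025 and 0.025 m and contact force between roller and cover between 3 and 9 N), for 0.8 s.
3. it rolls over the crown with 3 to 9 N (y of wheel_axle in the frame of cover between -0.02 and 0.02 m and x of wheel_axle in the frame of cover between -0.025 and 0.025 m and contact force between roller and cover between 3 and 9 N), for 0.8 s.
4. it rolls over the left-hand part of the film with 3 to 9 N (y of wheel_axle in the frame of cover between 0.022 and 0.062 m and x of wheel_axle in the frame of cover between -0.025 and 0.025 m and contact force between roller and cover between 3 and 9 N), for 0.8 s.
5. it reaches the left-hand end of the film, pressing with 3 to 9 N (y of wheel_axle in the frame of cover between 0.065 and 0.11 m and x of wheel_axle in the frame of cover between -0.025 and 0.025 m and contact force between roller and cover between 3 and 9 N), for 0.3 s.
At the end, for the whole second after the job is handed in: The roller is held in the fingers, roughly upright (within 0.5 rad), not touching the cover, its wheel at least 20 mm clear above the crown's height; the carrier stands still (under 20 mm/s), away from both stops by 8 mm or more (z of wheel_axle in the frame of cover above 0.085 m and height (world z) of wheel_axle above 0.17 m and contact force between roller and cover below 0.1 N and contact force between the fingers and roller above 1 N and angle between roller's own z axis and vertical below 0.5 rad and velocity of joint carrier between -0.02 and 0.02 m/s and value of joint carrier between -0.172 and 0.172 m); the arm keeps its last pose, push and grip.
It fails at once if the roller presses the cover with more than 12 N (contact force between roller and cover above 12 N).
It fails at once if the roller is lifted off, set down or pressed with under 1.5 N on the inner part of the film (away from its ends) (y of wheel_axle in the frame of cover between -0.055 and 0.055 m and x of wheel_axle in the frame of cover between -0.03 and 0.03 m and z of wheel_axle in the frame of cover below 0.073 m and contact force between roller and cover below 1.5 N).
It fails at once if the carrier runs to within 5 mm of a rubber stop (value of joint carrier above 0.175 m or value of joint carrier below -0.175 m).
It fails at once if the solder spool or the brass wool tin is moved by more than 30 mm (distance of any of spool, wool_tin from where it was at the start of the episode above 0.03 m).
It also fails if it takes over 58 s, if anything falls off the work surface, if the arm or the gripper's body presses on something with over 40 N, if the wrist force passes 120 N, or if a joint passes its speed limit or range.

## Working session

There is one attempt and no reset: what is moved stays moved. The work goes in short steps, Python scripts to look and compute and a tool call to move; the robot and the scene stay as the last step left them, time stands still between calls to the robot, and variables do not carry over. Pictures are saved under pics/ and viewed, at most 10 in all, crops included, and the job is handed in when it is done.

Besides the shell and the picture viewer there is one more tool, called after "Request:" by a JSON object that holds its "fn" and its "kwargs". carry_out: Moves the arm, as the interface text tells. Its arguments: {"type":"object","properties":{"plan":{"type":"array","items":{"type":"object","properties":{"x":{"type":"number"},"y":{"type":"number"},"z":{"type":"number"},"turn":{"type":"number"},"hand":{"type":"number"}}}},"squeeze":{"type":"number"}},"required":["plan"]}

```bash
mkdir -p pics; ls; python3 - <<'E'
from station import status,cams,bot
import cv2,numpy as np
print(status.read_state())
for n in ("scene","top"):
    d=cams.get_image(n); cv2.imwrite(f"pics/{n}0.png",d["img"][:,:,::-1]); np.save(f"pics/{n}0.npy",d["depth"])
    print(n,{k:v for k,v in d.items() if k not in("img","depth")})
E
```

```text
pics
{'time_s': 0.0, 'joint_positions': array([ 1.26544223,  0.33288005, -0.06471821,  1.46092816,  0.02164399,
        1.34991075, -0.08845779]), 'qvel': array([ 0.00121129,  0.00052324, -0.00109858,  0.00012506, -0.00193817,
       -0.00108983, -0.00034907]), 'joint_efforts': array([-3.06283691e-04, -6.23263335e+01,  2.40074872e-02, -3.89890337e+01,
       -6.15474768e-02,  4.01157746e-02,  1.45646072e-04]), 'eef_pos': array([ 174.25861825, -599.81428589,  221.75518383]), 'tcp_rot': array([-6.98425404e-04,  9.90016319e-01,  1.40950978e-01, -1.51477111e-04]), 'wrist_force': array([-0.18717181, -0.45122477, -0.28016246]), 'moment': array([-0.04109336,  0.05128793, -0.02721238]), 'grasp_force': 0.0, 'opening': 1.0030364019611255}
scene {'fovy': 48.06285304161304, 'cx': 268.0945146355438, 'cy': 208.85568655498298, 'distortion': array([-0.14604816,  0.        ,  0.        ,  0.        ,  0.        ]), 'eye': array([1081.855289  , -245.15111391,  811.34867587]), 'attitude': array([-0.30323876,  0.72333461,  0.57063159, -0.24333699])}
top {'fovy': 57.000514600015805, 'cx': 282.9778416098631, 'cy': 214.27208827594293, 'distortion': array([-0.03607166,  0.        ,  0.        ,  0.        ,  0.        ]), 'eye': array([ 262.70144874,  -94.86842204, 1068.53913809]), 'attitude': array([ 0.06576547, -0.70403934,  0.70565189, -0.04537531])}
```

View pics/scene0.png

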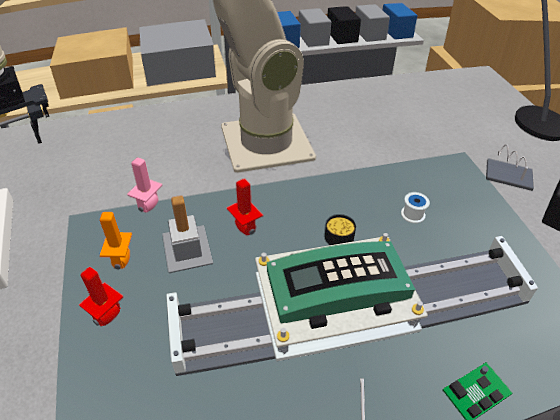

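View pics/top0.png

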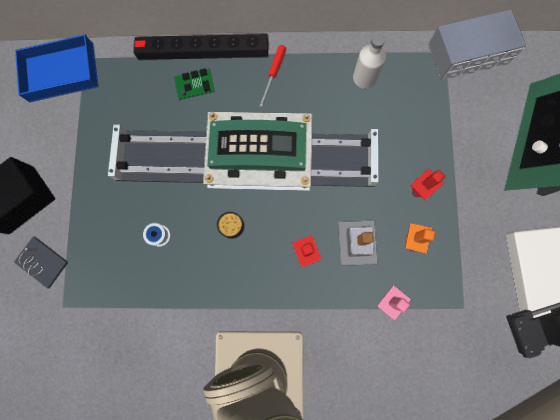

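The scene shows several roller-shaped things:
- wood-handled roller in the grey holder: scene (180,212), top (366,238)
- red: scene (243,205) and (98,295)
- orange: scene (112,240)
- pink: scene (143,182)

The wooden one in the holder fits the description. The green cover is at scene (340,278) and top (258,145). I'll confirm in an enlarged crop.

```bash
cat > h.py <<'E'
import numpy as np,cv2
from scipy.spatial.transform import Rotation as R
def cam(d):
    f=d["img"].shape[0]/2/np.tan(np.radians(d["fovy"])/2)
    K=np.array([[f,0,d["cx"]],[0,f,d["cy"]],[0,0,1]])
    q=d["attitude"]; return K,np.array(d["distortion"]),R.from_quat([q[1],q[2],q[3],q[0]]).as_matrix(),np.array(d["eye"])
def rays(d,uv):
    K,D,Rm,e=cam(d); n=cv2.undistortPoints(np.array(uv,float).reshape(-1,1,2),K,D).reshape(-1,2)
    return np.c_[n,np.ones(len(n))]@Rm.T
def pts(d,uv):  # by depth
    uv=np.array(uv).reshape(-1,2); z=d["depth"][uv[:,1].astype(int),uv[:,0].astype(int)]
    return rays(d,uv)*z[:,None]+d["eye"],z
def atz(d,uv,z):
    r=rays(d,uv); return d["eye"]+r*((z-d["eye"][2])/r[:,2])[:,None]
def tri(d1,uv1,d2,uv2):
    a,b=rays(d1,uv1),rays(d2,uv2); o=[]
    for r1,r2 in zip(a,b):
        s=np.linalg.lstsq(np.c_[r1,-r2],d2["eye"]-d1["eye"],rcond=None)[0]
        p,q=d1["eye"]+s[0]*r1,d2["eye"]+s[1]*r2; o.append(np.r_[(p+q)/2,np.linalg.norm(p-q)])
    return np.array(o)
def cloud(d):
    v,u=np.mgrid[0:420,0:560]; p,z=pts(d,np.c_[u.ravel(),v.ravel()]); p[z==0]=np.nan
    return p.reshape(420,560,3)
E
python3 - <<'E'
from station import cams
import cv2,numpy as np,pickle
S=cams.get_image("scene");T=cams.get_image("top"); pickle.dump((S,T),open("pics/st.pkl","wb"))
a=cv2.resize(S["img"][180:280,150:225],None,fx=5.3,fy=5.3,interpolation=cv2.INTER_CUBIC)
b=cv2.resize(T["img"][210:275,325:390],None,fx=6,fy=6,interpolation=cv2.INTER_CUBIC)
o=np.zeros((530,800,3),np.uint8); o[:a.shape[0],:a.shape[1]]=a; o[:b.shape[0],405:405+b.shape[1]]=b
cv2.imwrite("pics/crop1.png",o[:,:,::-1])
from h import *
C=cloud(T)
def box(n,u0,u1,v0,v1): print(n,np.round(np.nanmedian(C[v0:v1,u0:u1].reshape(-1,3),0),1))
box("stand foot",342,346,228,255);box("handle top",364,369,236,240);box("spool",152,156,232,236);box("tin",227,233,222,228);box("crown",256,260,150,156);box("table",180,200,260,280)
# edges of cover/green pixels
h=cv2.cvtColor(T["img"],cv2.COLOR_RGB2HSV); m=(h[...,0]>65)&(h[...,0]<85)&(h[...,1]>120)&(np.arange(560)[None]>190)&(np.arange(560)[None]<330)&(np.arange(420)[:,None]>110)
P=C[m];P=P[P[:,2]>100]; print(len(P),P.min(0),P.max(0))
r=cv2.minAreaRect(P[:,:2].astype(np.float32));print(r)
c=(C[...,2]>125)&(C[...,0]>150);w=cv2.connectedComponentsWithStats(c.astype(np.uint8));
for i,s in enumerate(w[2]):
    if s[4]>25: q=C[w[1]==i]; print(s,np.round(np.nanmean(q,0)),np.nanmax(q[:,2]), cv2.minAreaRect(q[:,:2].astype(np.float32)))
E
```

```text
stand foot [ 356.4 -230.3    5.5]
handle top [ 351.2 -264.4  155.5]
spool [373.9 283.1  48.3]
tin [399.   81.   34.4]
crown [567.   -4.3 139.6]
table [2.790e+02 1.944e+02 1.000e-01]Traceback (most recent call last):
  File "<stdin>", line 14, in <module>
    return umr_minimum(a, axis, None, out, keepdims, initial, where)
ValueError: zero-size array to reduction operation minimum which has no identity
```

View pics/crop1.png

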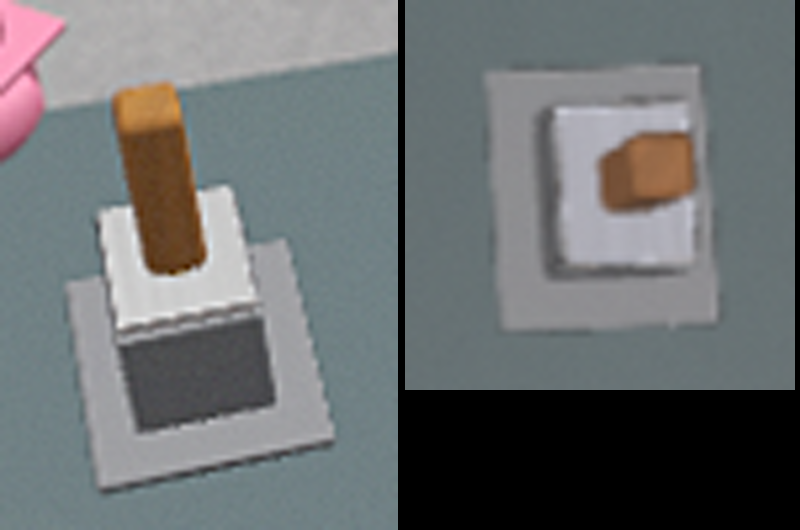

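The crop confirms it: square wooden handle (top face at about (177,199) scene and (368,237) top), white guard plate, grey holder. Next I'll measure the holder and look at the cover enlarged.

```bash
python3 - <<'E'
import pickle; from h import *
S,T=pickle.load(open("pics/st.pkl","rb"))
s=lambda P:[[150+(u+.5)/5.3-.5,180+(v+.5)/5.3-.5] for u,v in P]
t=lambda P:[[325+(u-405+.5)/6-.5,210+(v+.5)/6-.5] for u,v in P]
print("handle top tri",tri(S,s([(147,103)]),T,t([(665,167)])).round(1))
def rep(n,F): 
    r=np.arctan2(*(F[1]-F[0])[[0,1]]),np.arctan2(*(F[3]-F[0])[[1,0]]); print(n,F.round(1).tolist(),"c",F.mean(0).round(1), "edge dirs deg",np.degrees([np.arctan2(e[1],e[0]) for e in (F[0]-F[1],F[3]-F[2],F[0]-F[3],F[1]-F[2])]).round(1) if 0 else np.degrees([np.arctan2(e[1],e[0]) for e in (F[0]-F[1],F[3]-F[2],F[0]-F[3],F[1]-F[2])]).round(1))
rep("foot top",atz(T,t([(490,72),(700,65),(717,323),(503,328)]),6))
rep("foot scn",atz(S,s([(68,283),(285,240),(333,440),(100,490)]),6))
rep("plate scn",atz(S,s([(100,212),(230,186),(257,305),(118,332)]),70))
rep("plate top",atz(T,t([(555,104),(690,101),(693,268),(562,270)]),70))
h=cv2.cvtColor(T["img"],cv2.COLOR_RGB2HSV);print(h[138,215],h[165,250],h[130,300])
C=cloud(T);print(C[110:190:8,258].round(0).tolist(), C[153,200:320:10].round(0).tolist())
a=cv2.resize(T["img"][105:195,195:325],None,fx=6,fy=6,interpolation=cv2.INTER_CUBIC);cv2.imwrite("pics/crop2.png",a[:,:,::-1])
E
```

```text
handle top tri [[ 351.6 -268.8  154.     0.7]]
foot top [[410.2, -218.4, 6.0], [413.0, -315.0, 6.0], [295.0, -318.5, 6.0], [293.1, -221.7, 6.0]] c [ 352.8 -268.4    6. ] edge dirs deg [91.7 91.2  1.6  1.7]
foot scn [[296.4, -319.4, 6.0], [292.8, -221.5, 6.0], [412.2, -217.7, 6.0], [416.5, -315.3, 6.0]] c [ 354.5 -268.5    6. ] edge dirs deg [ -87.9  -87.5 -178.1 -178.2]
plate scn [[321.0, -297.2, 70.0], [318.5, -241.8, 70.0], [389.0, -239.3, 70.0], [390.5, -295.7, 70.0]] c [ 354.8 -268.5   70. ] edge dirs deg [ -87.4  -88.4 -178.8 -177.9]
plate top [[387.2, -238.7, 70.0], [388.3, -296.8, 70.0], [316.5, -295.6, 70.0], [315.8, -239.8, 70.0]] c [ 351.9 -267.7   70. ] edge dirs deg [91.  90.7  0.9 -1. ]
[ 78 111 113] [ 75 101  88] [ 74 114 112]
[[743.0, 9.0, 0.0], [677.0, -0.0, 95.0], [638.0, -5.0, 138.0], [616.0, -5.0, 140.0], [594.0, -5.0, 141.0], [573.0, -5.0, 141.0], [553.0, -6.0, 140.0], [534.0, -5.0, 134.0], [524.0, -2.0, 95.0], [502.0, -2.0, 95.0]] [[609.0, 173.0, 14.0], [571.0, 119.0, 127.0], [569.0, 92.0, 132.0], [567.0, 65.0, 137.0], [567.0, 40.0, 137.0], [566.0, 15.0, 140.0], [567.0, -10.0, 137.0], [565.0, -36.0, 140.0], [566.0, -60.0, 138.0], [568.0, -85.0, 132.0], [569.0, -111.0, 125.0], [580.0, -137.0, 93.0]]
```

View pics/crop2.png

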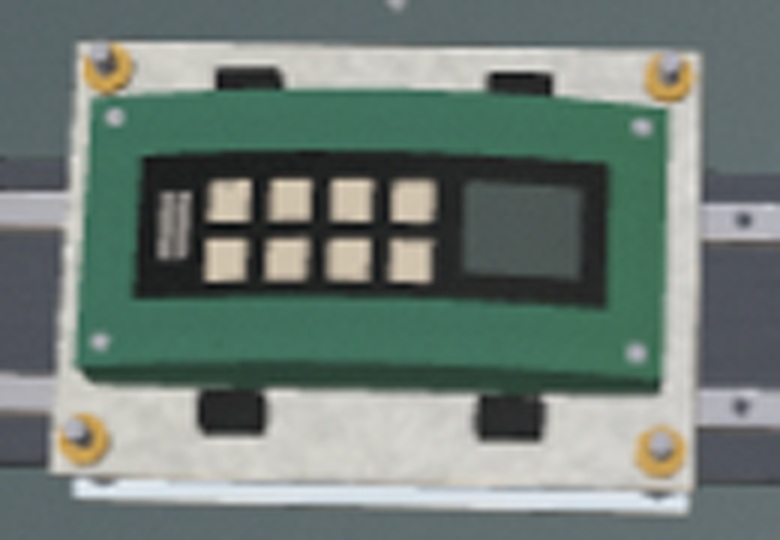

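The film's corners in the crop are at (142,157), (608,165), (606,306) and (136,298), and the nest plate's at (78,43), (703,53), (692,488) and (52,470). In the top picture the rail's end blocks are near (115,152) and (374,157).

```bash
python3 - <<'E'
import pickle; from h import *
S,T=pickle.load(open("pics/st.pkl","rb"))
t=lambda P:[[195+(u+.5)/6-.5,105+(v+.5)/6-.5] for u,v in P]
def rep(n,F): print(n,F.round(1).tolist(),"c",F.mean(0).round(1), np.degrees([np.arctan2(e[1],e[0]) for e in (F[0]-F[1],F[3]-F[2],F[0]-F[3],F[1]-F[2])]).round(1))
rep("film",atz(T,t([(142,157),(608,165),(606,306),(136,298)]),130))
rep("filmS",atz(S,[(284,271),(402,247),(413,276),(294,303)],130)[[1,0,3,2]])
rep("nest",atz(T,t([(78,43),(703,53),(692,488),(52,470)]),95))
C=cloud(T)
# end blocks: points z 40..90, by y
for lo,hi in ((300,450),(-450,-200)):
    q=C[(C[...,1]>lo)&(C[...,1]<hi)&(C[...,0]>480)&(C[...,0]<700)&(C[...,2]>40)]
    print(len(q),np.nanmin(q,0).round(),np.nanmax(q,0).round(), cv2.minAreaRect(q[:,:2].astype(np.float32)))
E
python3 - <<'E'
from station import status
import numpy as np;from scipy.spatial.transform import Rotation as R
q=status.read_state()["tcp_rot"];print(R.from_quat([*q[1:],q[0]]).as_matrix().round(3))
E
```

```text
film [[629.4, 98.4, 130.0], [623.4, -100.7, 130.0], [561.2, -99.5, 130.0], [566.7, 99.2, 130.0]] c [595.2  -0.6 130. ] [88.3 88.4 -0.7 -1.1]
filmS [[564.1, 139.3, 130.0], [565.6, -97.2, 130.0], [637.7, -98.2, 130.0], [634.4, 129.5, 130.0]] c [600.5  18.3 130. ] [ 90.4  90.8 172.  179.2]
nest [[697.3, 136.1, 95.0], [688.6, -143.3, 95.0], [490.9, -136.1, 95.0], [500.8, 141.0, 95.0]] c [594.4  -0.6  95. ] [88.2 87.9 -1.4 -2.1]
635 [532. 369.  40.] [681. 418.  64.] ((605.9122314453125, 393.46221923828125), (46.993980407714844, 148.80792236328125), 88.03333282470703)
997 [ 480. -450.   41.] [ 659. -277.  153.] ((546.2329711914062, -352.3460693359375), (228.31895446777344, 121.45728302001953), 47.05294418334961)
[[ 0.96   0.279 -0.   ]
 [ 0.279 -0.96   0.001]
 [-0.    -0.001 -1.   ]]
```

Request:
{"fn": "carry_out", "kwargs": {"plan": [{"turn":0.04,"hand":1},{"turn":0.04},{"x":0.38,"y":-0.65},{"x":0.38,"y":-0.65},{"x":0.38,"y":-0.65}]}}

```text
schema error: expected keys x, y, z, turn, hand
```

Request:
{"fn": "carry_out", "kwargs": {"plan": [{"x":0.38,"y":-0.65},{"x":0.38,"y":-0.65},{"x":0.38,"y":-0.65},{"x":0.38,"y":-0.65},{"x":0.38,"y":-0.65}]}}

```text
schema error: expected keys x, y, z, turn, hand
```

Request:
{"fn": "carry_out", "kwargs": {"plan": [{"x":0,"y":0,"z":0,"turn":0.04,"hand":1},{"x":0,"y":0,"z":0,"turn":0.04,"hand":1},{"x":0.38,"y":-0.65,"z":0,"turn":0,"hand":1},{"x":0.38,"y":-0.65,"z":0,"turn":0,"hand":1},{"x":0.38,"y":-0.65,"z":0,"turn":0,"hand":1}]}}

```text
time_s: 0.7
eef_pos: [228.7, -499.6, 222.2]
tcp_rot: [-0.0, 1.0, 0.016, -0.0]
wrist_force: [1.3, -0.0, 0.2]
opening: 0.999
grasp_force: 0.0
```

Request:
{"fn": "carry_out", "kwargs": {"plan": [{"x":0.38,"y":-0.65,"z":0,"turn":0,"hand":1},{"x":0.38,"y":-0.65,"z":0,"turn":0,"hand":1},{"x":0.38,"y":-0.65,"z":0,"turn":0,"hand":1},{"x":0.38,"y":-0.65,"z":0,"turn":0,"hand":1},{"x":0.38,"y":-0.65,"z":0,"turn":0,"hand":1}]}}

```text
time_s: 1.2
eef_pos: [318.6, -334.1, 222.5]
tcp_rot: [0.0, 1.0, 0.016, -0.0]
wrist_force: [-0.2, 0.3, 0.8]
opening: 1.003
grasp_force: 0.0
```

Request:
{"fn": "carry_out", "kwargs": {"plan": [{"x":0.37,"y":-0.65,"z":0,"turn":0,"hand":1},{"x":0.36,"y":-0.64,"z":0,"turn":0,"hand":1},{"x":0,"y":0,"z":0,"turn":0,"hand":1}]}}

```text
time_s: 1.5
eef_pos: [355.0, -265.7, 222.8]
tcp_rot: [-0.0, 1.0, 0.019, 0.0]
wrist_force: [0.5, -0.9, 1.0]
opening: 1.002
grasp_force: 0.0
```

```bash
python3 - <<'E'
import pickle; from h import *
from station import cams,status
S,T=pickle.load(open("pics/st.pkl","rb"))
print(atz(T,[(110,152),(119.5,152),(369,157),(378.5,157)],64).round(1).tolist())
W=cams.get_image("wrist"); st=status.read_state()
print(st["eef_pos"],W["eye"],st["wrist_force"])
C=cloud(W); h=(C[...,2]>145)&(C[...,2]<165); n=cv2.connectedComponentsWithStats(h.astype(np.uint8))
for i,s in enumerate(n[2]):
    if i and s[4]>60: q=C[n[1]==i]; print(s,np.nanmedian(q,0).round(1),cv2.minAreaRect(q[:,:2].astype(np.float32)))
p=(C[...,2]>62)&(C[...,2]<78); q=C[p]; print(p.sum(),cv2.minAreaRect(q[:,:2].astype(np.float32)),np.median(q[:,2]))
cv2.imwrite("pics/w1.png",W["img"][:,:,::-1])
E
```

```text
[[598.4, 411.9, 64.0], [598.0, 384.9, 64.0], [576.7, -296.7, 64.0], [576.5, -322.2, 64.0]]
[ 353.61799409 -268.13976047  222.7508066 ] [ 437.42471194 -261.01549135  383.58400538] [ 0.03477908 -0.65465485  0.43029906]
[540   3  20  46 585] [ 500.1 -438.1  147.3] ((499.204345703125, -437.30206298828125), (26.97621726989746, 14.163335800170898), 15.067708015441895)
[453 208  40  35 917] [ 360.5 -413.4  148. ] ((359.6592712402344, -414.4999084472656), (24.674936294555664, 25.152278900146484), 76.76222229003906)
[ 266  210   35   35 1111] [ 355.8 -267.   153.9] ((354.1446838378906, -267.2548522949219), (25.141128540039062, 25.97724723815918), 2.474626302719116)
[ 85 235  39  34 859] [ 328.4 -126.9  148.1] ((327.1861877441406, -126.01811218261719), (25.32082176208496, 24.965898513793945), 24.41226577758789)
9261 ((381.995849609375, -272.4500732421875), (342.7602844238281, 398.1672058105469), 75.31108856201172) 63.10616560672554
```

View pics/w1.png

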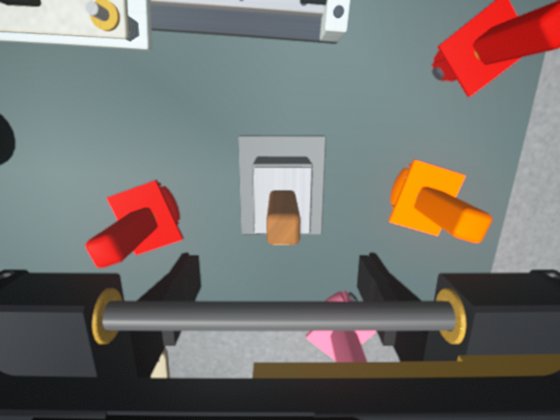

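The wrist view shows the wooden handle at (283,228), centred between the fingers and within about 1 mm of the TCP. I'll descend and grip.

Request:
{"fn": "carry_out", "kwargs": {"plan": [{"x":0.01,"y":-0.01,"z":0.5,"turn":0,"hand":1},{"x":0,"y":0,"z":0.5,"turn":0,"hand":1},{"x":0,"y":0,"z":0.5,"turn":0,"hand":1},{"x":0,"y":0,"z":0.5,"turn":0,"hand":1},{"x":0,"y":0,"z":0.46,"turn":0,"hand":1}]}}

```text
time_s: 2.05
eef_pos: [352.2, -270.4, 98.3]
tcp_rot: [0.0, 1.0, 0.015, -0.0]
wrist_force: [0.5, -0.5, -0.2]
opening: 0.998
grasp_force: 0.0
```

Request:
{"fn": "carry_out", "kwargs": {"plan": [{"x":0,"y":0,"z":0,"turn":0,"hand":-1},{"x":0,"y":0,"z":0,"turn":0,"hand":-1},{"x":0,"y":0,"z":0,"turn":0,"hand":-1},{"x":0,"y":0,"z":0,"turn":0,"hand":-1},{"x":0,"y":0,"z":0,"turn":0,"hand":-1}], "squeeze": 45}}

```text
time_s: 2.55
eef_pos: [353.5, -269.8, 100.4]
tcp_rot: [0.001, 1.0, 0.016, 0.001]
wrist_force: [-0.9, -0.2, -0.5]
opening: 0.631
grasp_force: 0.0
```

Request:
{"fn": "carry_out", "kwargs": {"plan": [{"x":0,"y":0,"z":0,"turn":0,"hand":-1},{"x":0,"y":0,"z":0,"turn":0,"hand":-1},{"x":0,"y":0,"z":0,"turn":0,"hand":-1},{"x":0,"y":0,"z":0,"turn":0,"hand":-1}]}}

```text
time_s: 2.95
eef_pos: [353.1, -269.4, 99.6]
tcp_rot: [0.0, 1.0, 0.016, 0.0]
wrist_force: [-0.4, 0.2, 0.0]
opening: 0.296
grasp_force: 45.0
```

Request:
{"fn": "carry_out", "kwargs": {"plan": [{"x":0,"y":0,"z":-0.2,"turn":0,"hand":-1},{"x":0,"y":0,"z":-0.4,"turn":0,"hand":-1},{"x":0,"y":0,"z":-0.4,"turn":0,"hand":-1},{"x":0,"y":0,"z":-0.4,"turn":0,"hand":-1},{"x":0,"y":0,"z":-0.4,"turn":0,"hand":-1}]}}

```text
time_s: 3.45
eef_pos: [352.9, -269.2, 190.8]
tcp_rot: [-0.0, 1.0, 0.016, -0.0]
wrist_force: [0.5, -0.5, -2.1]
opening: 0.296
grasp_force: 45.0
```

Request:
{"fn": "carry_out", "kwargs": {"plan": [{"x":0,"y":0,"z":-0.5,"turn":0,"hand":-1},{"x":0,"y":0,"z":-0.5,"turn":0,"hand":-1},{"x":0,"y":0,"z":-0.4,"turn":0,"hand":-1},{"x":0,"y":0,"z":-0.2,"turn":0,"hand":-1},{"x":0,"y":0,"z":0,"turn":0,"hand":-1}]}}

```text
time_s: 3.95
eef_pos: [353.5, -269.6, 270.7]
tcp_rot: [0.001, 1.0, 0.016, 0.001]
wrist_force: [0.8, -1.3, -3.7]
opening: 0.294
grasp_force: 45.0
```

```bash
cat >> h.py <<'E'
def cover(S,off=0.):
    """nest plate extents along the rail from the scene depth -> cover centre y (world, mm)"""
    C=cloud(S); x,y,z=C[...,0],C[...,1],C[...,2]
    xp=x-0.031*y  # rail-frame x
    o=[]
    m=(xp>650)&(xp<697)&(z>68)&(z<107)&(abs(y)<300)
    q=np.sort(y[m]); return q[[8,-8]],q[[8,-8]].mean()+off,np.median(z[m]),m.sum()
E
python3 - <<'E'
from h import *; from station import cams,status
S=cams.get_image("scene");st=status.read_state()
print(cover(S),st["eef_pos"],st["wrist_force"],st["moment"],st["grasp_force"],st["time_s"])
C=cloud(S)
print(C[285:335:4,300].round(0).tolist())
m=(np.linalg.norm(C[...,:2]-st["eef_pos"][:2],axis=-1)<60)&(C[...,2]>120)&(C[...,2]<260)
v,u=np.where(m);print(u.min(),u.max(),v.min(),v.max())
u0,v0=int(np.median(u)),int(np.median(v))
a=cv2.resize(S["img"][v0-65:v0+65,u0-65:u0+65],None,fx=4.6,fy=4.6,interpolation=cv2.INTER_CUBIC);print(u0-65,v0-65)
cv2.imwrite("pics/r2.png",a[:,:,::-1]);np.save("pics/C2.npy",C)
import pickle;pickle.dump(S,open("pics/s2.pkl","wb"))
E
```

```text
(array([-142.09861618,  135.62882951]), np.float64(-3.2348933339311543), np.float64(96.41181184040192), np.int64(3341)) [ 353.06149804 -269.37868828  269.45494317] [-0.34497879  0.06085912 -4.01284371] [ 0.04470944  0.00983447 -0.04963932] 44.98989068437368 4.0
[[607.0, -79.0, 136.0], [616.0, -82.0, 137.0], [624.0, -84.0, 137.0], [631.0, -86.0, 135.0], [638.0, -88.0, 133.0], [646.0, -90.0, 133.0], [654.0, -92.0, 132.0], [655.0, -92.0, 121.0], [654.0, -91.0, 107.0], [656.0, -91.0, 98.0], [663.0, -93.0, 96.0], [672.0, -96.0, 98.0], [677.0, -97.0, 94.0]]
156 187 155 196
108 110
```

View pics/r2.png

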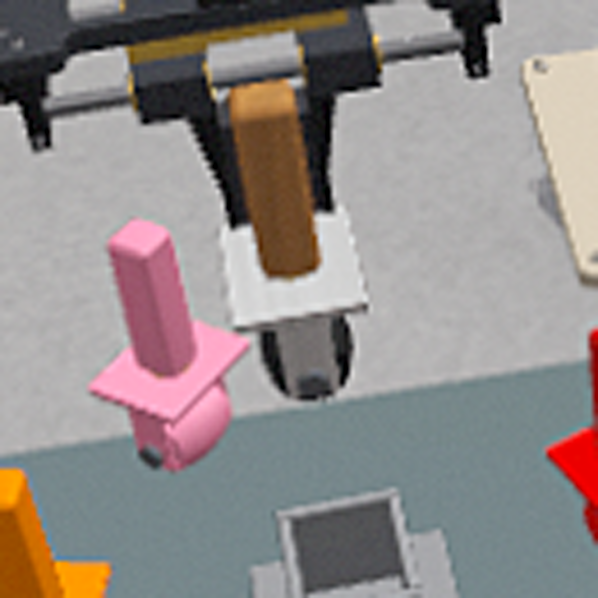

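The roller hangs upright in the fingers (wheel at crop (310,355)) and is clear of the holder. Next I'll turn it to the rail's direction and carry it over the right-hand end of the film.

Request:
{"fn": "carry_out", "kwargs": {"plan": [{"x":0,"y":0,"z":0,"turn":0.022,"hand":-1},{"x":0.3,"y":-0.24,"z":0,"turn":0,"hand":-1},{"x":0.58,"y":-0.48,"z":0,"turn":0,"hand":-1},{"x":0.58,"y":-0.48,"z":0,"turn":0,"hand":-1},{"x":0.58,"y":-0.48,"z":0,"turn":0,"hand":-1}]}}

```text
time_s: 4.5
eef_pos: [458.6, -188.2, 268.1]
tcp_rot: [-0.0, 1.0, -0.019, -0.001]
wrist_force: [-0.9, -1.7, -2.3]
opening: 0.299
grasp_force: 45.0
```

Request:
{"fn": "carry_out", "kwargs": {"plan": [{"x":0.58,"y":-0.48,"z":0,"turn":0,"hand":-1},{"x":0.58,"y":-0.48,"z":0,"turn":0,"hand":-1},{"x":0.58,"y":-0.48,"z":0,"turn":0,"hand":-1},{"x":0.58,"y":-0.48,"z":0,"turn":0,"hand":-1},{"x":0.28,"y":-0.24,"z":0,"turn":0,"hand":-1}]}}

```text
time_s: 5.0
eef_pos: [593.3, -83.1, 267.3]
tcp_rot: [-0.001, 1.0, -0.017, -0.001]
wrist_force: [-0.6, 0.3, -2.2]
opening: 0.298
grasp_force: 45.0
```

Request:
{"fn": "carry_out", "kwargs": {"plan": [{"x":0,"y":0,"z":0.3,"turn":0,"hand":-1},{"x":0,"y":0,"z":0.16,"turn":0,"hand":-1},{"x":0,"y":0,"z":0,"turn":0,"hand":-1},{"x":0,"y":0,"z":0,"turn":0,"hand":-1}]}}

```text
time_s: 5.4
eef_pos: [591.4, -87.5, 246.2]
tcp_rot: [0.0, 1.0, -0.02, -0.0]
wrist_force: [1.0, -0.3, -2.1]
opening: 0.298
grasp_force: 45.0
```

```bash
python3 - <<'E'
from h import *; from station import cams,status
C=np.load("pics/C2.npy"); print("plate top z at lift",C[164:169,182:187,2].round(0).tolist(),"expected 239")
P=[];F=[]
for i in range(4):
    S=cams.get_image("scene");st=status.read_state();P.append(st["eef_pos"]);F.append(st["wrist_force"]);print(cover(S,2.4))
print(np.mean(P,0),np.std(P,0),np.mean(F,0),np.std(F,0),st["tcp_rot"],st["time_s"])
C=cloud(S);c=P[-1]
# guard plate & cover heights
m=(abs(C[...,0]-c[0]-28)<5)&(abs(C[...,1]-c[1])<20)&(C[...,2]>190)&(C[...,2]<225);print("plate z",np.median(C[m][:,2]),m.sum())
m=(abs(C[...,0]-635)<6)&(abs(C[...,1])<12)&(C[...,2]>110);print("crown z",np.median(C[m][:,2]),m.sum())
T=cams.get_image("top");C=cloud(T);m=(abs(C[...,0]-560)<20)&(abs(C[...,1])<12)&(C[...,2]>110);print("crown z top",np.median(C[m][:,2]),m.sum())
v0,u0=100,210
a=cv2.resize(S["img"][v0:v0+240,u0:u0+260],None,fx=2.4,fy=2.4,interpolation=cv2.INTER_CUBIC);cv2.imwrite("pics/r3.png",a[:,:,::-1])
E
```

```text
plate top z at lift [[244.0, 242.0, 244.0, 0.0, -0.0], [241.0, 242.0, 242.0, 243.0, 2.0], [242.0, 244.0, 242.0, 242.0, -2.0], [243.0, 241.0, 244.0, 240.0, 1.0], [243.0, 242.0, 243.0, 241.0, 1.0]] expected 239
(array([-142.23595369,  135.36235582]), np.float64(-1.036798936461301), np.float64(96.40104911080005), np.int64(3339))
(array([-142.08536976,  135.64822045]), np.float64(-0.8185746553028168), np.float64(96.36749478559352), np.int64(3343))
(array([-141.89300457,  135.62054415]), np.float64(-0.7362302090874153), np.float64(96.37551295425158), np.int64(3354))
(array([-141.94282562,  135.67189336]), np.float64(-0.735466131009423), np.float64(96.34613338229838), np.int64(3352))
[591.98192006 -86.9890176  247.09100002] [0.16927886 0.20972908 0.15768686] [ 0.0826933  -0.06889555 -2.6020606 ] [0.20706117 0.37418726 0.40444021] [ 2.46590681e-04  9.99816373e-01 -1.91546078e-02  5.09857619e-04] 5.6
plate z 218.14968047389368 177
crown z 338.35163298691907 257
crown z top 357.2686736952435 221
```

View pics/r3.png

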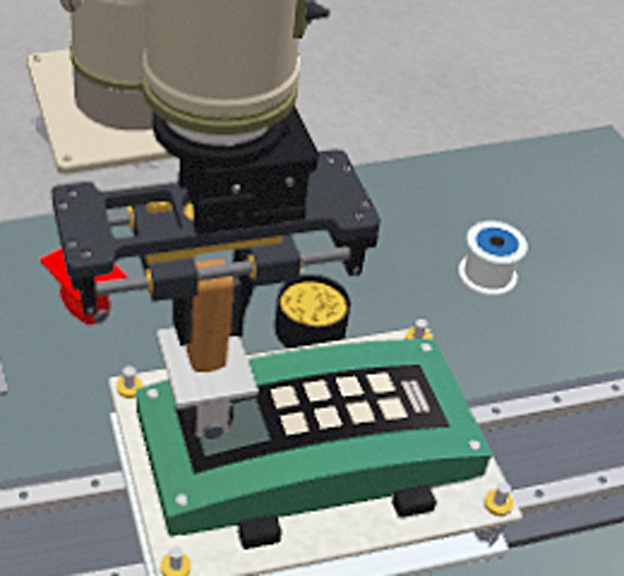

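The wheel hangs above the right-hand end of the film (crop (213,425)), with 20 mm of gap. Now I'll write the planner: a carrier model corrected by the camera.

```bash
cat > plan.py <<'E'
"""plan.py sink0 sink1 [vrel] [n]: next n rows; target sink (mm) goes linearly to sink1, roll at vrel mm/s on the film"""
import sys,json,os
from h import *; from station import cams,status
sink0,sink1=map(float,sys.argv[1:3]); vrel=float(sys.argv[3]) if len(sys.argv)>3 else 30.; n=int(sys.argv[4]) if len(sys.argv)>4 else 5
ZC=234.2; ZLAG=0
S=cams.get_image("scene"); st=status.read_state()
Ym=cover(S,2.4)[1]; p=st["eef_pos"]; F=st["wrist_force"][2]+2.7
s=json.load(open("s.json")) if os.path.exists("s.json") else dict(y=-87.0,z=247.1,Y=-0.8,V=0.,k=1)
h=lambda u:ZC-u*u/1040
def step(Y,V,y,z,dt):
    m=int(round(dt/.005))
    for _ in range(m):
        u=y-Y; N=max(0,.35*(h(u)-z)); V+=.005*(-N*u/500-.020*V)/3.9*1000; Y+=V*.005
    return Y,V
Yp,Vp=s["Y"],s["V"]; Y=.3*Yp+.7*Ym; V=Vp+ (1.0*(Ym-Yp) if s["k"]==0 else 0)
fm=.35*(h(s["y"]-Y)-s["z"])
print(f"t {st['time_s']:.2f} cover pred {Yp:.1f} meas {Ym:.1f} V {V:.0f} | TCP meas {p.round(1)} cmd y {s['y']:.1f} z {s['z']:.1f} | u {s['y']-Y:.1f} (tcp {p[1]-Ym:.1f}) Fz {F:.1f} model {fm:.1f} | x off {p[0]-(595+.031*p[1]):.1f} Fy {st['wrist_force'][1]:.1f}")
y,z=s["y"],s["z"]; u0=y-Y
Y,V=step(Y,V,y,z,.05); rows=[]
for k in range(1,n+1):
    ut=u0+vrel*.1*k; Yn=Y
    for _ in range(3): 
        yn=Yn+ut; zn=h(ut)-(sink0+(sink1-sink0)*k/n); Yn,Vn=step(Y,V,(y+yn)/2,(z+zn)/2,.1)
    dy=round(-(yn-y)/50,2); dz=round(-(zn-z)/50,2); y-=dy*50; z-=dz*50
    Y,V=step(Y,V,y+dy*25,z+dz*25,.1); rows.append((dy,dz))
print("rows (y,z):",rows,"end u %.1f cover %.1f V %.0f"%(y-Y,Y,V))
json.dump(dict(y=y,z=z,Y=Y,V=V,k=0),open("s.json","w"))
E
python3 plan.py -12 0 0
```

```text
t 5.70 cover pred -0.8 meas -0.7 V 0 | TCP meas [592.2 -86.5 247.1] cmd y -87.0 z 247.1 | u -86.3 (tcp -85.8) Fz -0.6 model -7.0 | x off -0.1 Fy 1.0
rows (y,z): [(np.float64(-0.0), np.float64(0.21)), (np.float64(-0.0), np.float64(0.05)), (np.float64(-0.0), np.float64(0.05)), (np.float64(-0.0), np.float64(0.04)), (np.float64(-0.0), np.float64(0.05))] end u -86.3 cover -0.7 V 0
```

Request:
{"fn": "carry_out", "kwargs": {"plan": [{"x":0,"y":0,"z":0.21,"turn":0,"hand":-1},{"x":0,"y":0,"z":0.05,"turn":0,"hand":-1},{"x":0,"y":0,"z":0.05,"turn":0,"hand":-1},{"x":0,"y":0,"z":0.04,"turn":0,"hand":-1},{"x":0,"y":0,"z":0.05,"turn":0,"hand":-1}]}}

```text
time_s: 6.2
eef_pos: [592.3, -86.2, 226.5]
tcp_rot: [0.0, 1.0, -0.019, 0.0]
wrist_force: [-0.1, 0.1, -0.2]
opening: 0.291
grasp_force: 45.0
```

```bash
python3 plan.py 0 17 5
```

```text
t 6.25 cover pred -0.7 meas -0.7 V 0 | TCP meas [592.1 -86.3 226.1] cmd y -87.0 z 227.1 | u -86.3 (tcp -85.6) Fz -0.2 model -0.0 | x off -0.2 Fy -0.3
rows (y,z): [(np.float64(-0.01), np.float64(0.07)), (np.float64(-0.02), np.float64(0.06)), (np.float64(-0.04), np.float64(0.07)), (np.float64(-0.04), np.float64(0.07)), (np.float64(-0.07), np.float64(0.06))] end u -83.8 cover 5.8 V 32
```

Request:
{"fn": "carry_out", "kwargs": {"plan": [{"x":0,"y":-0.01,"z":0.07,"turn":0,"hand":-1},{"x":0,"y":-0.02,"z":0.06,"turn":0,"hand":-1},{"x":0,"y":-0.04,"z":0.07,"turn":0,"hand":-1},{"x":0,"y":-0.04,"z":0.07,"turn":0,"hand":-1},{"x":0,"y":-0.07,"z":0.06,"turn":0,"hand":-1}]}}

```text
time_s: 6.75
eef_pos: [592.7, -77.4, 210.2]
tcp_rot: [0.0, 1.0, -0.019, 0.0]
wrist_force: [-0.4, -1.2, 3.5]
opening: 0.294
grasp_force: 45.0
```

```bash
python3 plan.py 17 17 25
```

```text
t 6.80 cover pred 5.8 meas 5.5 V 32 | TCP meas [592.6 -76.3 209.7] cmd y -78.0 z 210.6 | u -83.6 (tcp -81.8) Fz 4.6 model 5.9 | x off -0.0 Fy 0.3
rows (y,z): [(np.float64(-0.16), np.float64(-0.01)), (np.float64(-0.14), np.float64(-0.0)), (np.float64(-0.13), np.float64(-0.01)), (np.float64(-0.14), np.float64(-0.01)), (np.float64(-0.14), np.float64(-0.0))] end u -71.2 cover 28.7 V 44
```

Request:
{"fn": "carry_out", "kwargs": {"plan": [{"x":0,"y":-0.16,"z":-0.01,"turn":0,"hand":-1},{"x":0,"y":-0.14,"z":0,"turn":0,"hand":-1},{"x":0,"y":-0.13,"z":-0.01,"turn":0,"hand":-1},{"x":0,"y":-0.14,"z":-0.01,"turn":0,"hand":-1},{"x":0,"y":-0.14,"z":0,"turn":0,"hand":-1}]}}

```text
time_s: 7.3
eef_pos: [593.9, -41.0, 211.8]
tcp_rot: [0.0, 1.0, -0.019, 0.0]
wrist_force: [-1.0, -1.1, 3.1]
opening: 0.295
grasp_force: 45.0
```

```bash
python3 plan.py 17 17 27
```

```text
t 7.35 cover pred 28.7 meas 30.7 V 46 | TCP meas [593.9 -39.4 211.8] cmd y -42.5 z 212.1 | u -72.6 (tcp -70.0) Fz 5.8 model 6.0 | x off 0.1 Fy 1.5
rows (y,z): [(np.float64(-0.19), np.float64(-0.01)), (np.float64(-0.14), np.float64(-0.01)), (np.float64(-0.14), np.float64(-0.0)), (np.float64(-0.13), np.float64(-0.01)), (np.float64(-0.13), np.float64(-0.0))] end u -59.3 cover 53.3 V 38
```

Request:
{"fn": "carry_out", "kwargs": {"plan": [{"x":0,"y":-0.19,"z":-0.01,"turn":0,"hand":-1},{"x":0,"y":-0.14,"z":-0.01,"turn":0,"hand":-1},{"x":0,"y":-0.14,"z":0,"turn":0,"hand":-1},{"x":0,"y":-0.13,"z":-0.01,"turn":0,"hand":-1},{"x":0,"y":-0.13,"z":0,"turn":0,"hand":-1}]}}

```text
time_s: 7.85
eef_pos: [595.2, -4.7, 213.1]
tcp_rot: [0.0, 1.0, -0.019, -0.0]
wrist_force: [-1.5, -1.1, 4.1]
opening: 0.297
grasp_force: 45.0
```

```bash
python3 plan.py 17 17 28
```

```text
t 7.90 cover pred 53.3 meas 54.9 V 40 | TCP meas [595.1  -3.2 213.1] cmd y -6.0 z 213.6 | u -60.4 (tcp -58.1) Fz 5.8 model 6.0 | x off 0.2 Fy 0.6
rows (y,z): [(np.float64(-0.17), np.float64(-0.01)), (np.float64(-0.13), np.float64(-0.0)), (np.float64(-0.13), np.float64(-0.01)), (np.float64(-0.12), np.float64(-0.01)), (np.float64(-0.12), np.float64(-0.0))] end u -46.4 cover 73.9 V 31
```

Request:
{"fn": "carry_out", "kwargs": {"plan": [{"x":0,"y":-0.17,"z":-0.01,"turn":0,"hand":-1},{"x":0,"y":-0.13,"z":0,"turn":0,"hand":-1},{"x":0,"y":-0.13,"z":-0.01,"turn":0,"hand":-1},{"x":0,"y":-0.12,"z":-0.01,"turn":0,"hand":-1},{"x":0,"y":-0.12,"z":0,"turn":0,"hand":-1}]}}

```text
time_s: 8.4
eef_pos: [596.4, 28.8, 214.6]
tcp_rot: [0.0, 1.0, -0.019, -0.0]
wrist_force: [-1.9, -1.5, 3.3]
opening: 0.295
grasp_force: 45.0
```

```bash
python3 plan.py 17 17 28
```

```text
t 8.45 cover pred 73.9 meas 75.4 V 32 | TCP meas [596.3  30.1 214.6] cmd y 27.5 z 215.1 | u -47.5 (tcp -45.3) Fz 6.3 model 5.9 | x off 0.4 Fy 0.9
rows (y,z): [(np.float64(-0.15), np.float64(-0.0)), (np.float64(-0.11), np.float64(-0.01)), (np.float64(-0.11), np.float64(-0.0)), (np.float64(-0.11), np.float64(-0.01)), (np.float64(-0.11), np.float64(-0.0))] end u -33.2 cover 90.2 V 23
```

Request:
{"fn": "carry_out", "kwargs": {"plan": [{"x":0,"y":-0.15,"z":0,"turn":0,"hand":-1},{"x":0,"y":-0.11,"z":-0.01,"turn":0,"hand":-1},{"x":0,"y":-0.11,"z":0,"turn":0,"hand":-1},{"x":0,"y":-0.11,"z":-0.01,"turn":0,"hand":-1},{"x":0,"y":-0.11,"z":0,"turn":0,"hand":-1}]}}

```text
time_s: 8.95
eef_pos: [597.5, 58.2, 215.6]
tcp_rot: [-0.0, 1.0, -0.019, -0.0]
wrist_force: [-2.4, -1.0, 3.0]
opening: 0.297
grasp_force: 45.0
```

```bash
python3 plan.py 17 17 28
```

```text
t 9.00 cover pred 90.2 meas 92.6 V 26 | TCP meas [597.4  59.4 215.6] cmd y 57.0 z 216.1 | u -34.9 (tcp -33.1) Fz 5.3 model 5.9 | x off 0.6 Fy 1.7
rows (y,z): [(np.float64(-0.13), np.float64(-0.0)), (np.float64(-0.1), np.float64(-0.01)), (np.float64(-0.09), np.float64(0.0)), (np.float64(-0.1), np.float64(-0.0)), (np.float64(-0.08), np.float64(-0.0))] end u -21.1 cover 103.1 V 16
```

Request:
{"fn": "carry_out", "kwargs": {"plan": [{"x":0,"y":-0.13,"z":0,"turn":0,"hand":-1},{"x":0,"y":-0.1,"z":-0.01,"turn":0,"hand":-1},{"x":0,"y":-0.09,"z":0,"turn":0,"hand":-1},{"x":0,"y":-0.1,"z":0,"turn":0,"hand":-1},{"x":0,"y":-0.08,"z":0,"turn":0,"hand":-1}]}}

```text
time_s: 9.5
eef_pos: [598.4, 83.2, 216.0]
tcp_rot: [-0.0, 1.0, -0.019, -0.0]
wrist_force: [-4.2, -1.0, 3.6]
opening: 0.297
grasp_force: 45.0
```

```bash
python3 plan.py 17 17 28
```

```text
t 9.55 cover pred 103.1 meas 106.1 V 19 | TCP meas [598.4  84.  216. ] cmd y 82.0 z 216.6 | u -23.2 (tcp -22.0) Fz 5.6 model 6.0 | x off 0.8 Fy 0.8
rows (y,z): [(np.float64(-0.11), np.float64(-0.0)), (np.float64(-0.08), np.float64(-0.01)), (np.float64(-0.09), np.float64(0.0)), (np.float64(-0.07), np.float64(0.0)), (np.float64(-0.08), np.float64(-0.0))] end u -9.1 cover 112.6 V 9
```

Fx has grown to −4 N because the path creeps sideways, so I'll trim x by −1 mm.

Request:
{"fn": "carry_out", "kwargs": {"plan": [{"x":-0.01,"y":-0.11,"z":0,"turn":0,"hand":-1},{"x":0,"y":-0.08,"z":-0.01,"turn":0,"hand":-1},{"x":-0.01,"y":-0.09,"z":0,"turn":0,"hand":-1},{"x":0,"y":-0.07,"z":0,"turn":0,"hand":-1},{"x":0,"y":-0.08,"z":0,"turn":0,"hand":-1}]}}

```text
time_s: 10.05
eef_pos: [598.8, 104.4, 216.8]
tcp_rot: [-0.0, 1.0, -0.019, 0.001]
wrist_force: [-0.7, -0.2, 3.5]
opening: 0.295
grasp_force: 45.0
```

```bash
python3 plan.py 17 17 28
```

```text
t 10.10 cover pred 112.6 meas 114.7 V 11 | TCP meas [598.7 105.3 216.8] cmd y 103.5 z 217.1 | u -10.6 (tcp -9.4) Fz 5.7 model 5.9 | x off 0.4 Fy 1.1
rows (y,z): [(np.float64(-0.08), np.float64(-0.0)), (np.float64(-0.07), np.float64(-0.0)), (np.float64(-0.07), np.float64(-0.0)), (np.float64(-0.07), np.float64(-0.0)), (np.float64(-0.06), np.float64(-0.0))] end u 3.7 cover 117.3 V 1
```

Request:
{"fn": "carry_out", "kwargs": {"plan": [{"x":0,"y":-0.08,"z":0,"turn":0,"hand":-1},{"x":0,"y":-0.07,"z":0,"turn":0,"hand":-1},{"x":-0.01,"y":-0.07,"z":0,"turn":0,"hand":-1},{"x":0,"y":-0.07,"z":0,"turn":0,"hand":-1},{"x":0,"y":-0.06,"z":0,"turn":0,"hand":-1}]}}

```text
time_s: 10.6
eef_pos: [599.0, 121.9, 216.8]
tcp_rot: [-0.0, 1.0, -0.019, 0.001]
wrist_force: [3.3, -0.0, 3.6]
opening: 0.296
grasp_force: 45.0
```

```bash
python3 plan.py 17 17 28
```

```text
t 10.65 cover pred 117.3 meas 120.6 V 5 | TCP meas [598.9 122.6 216.8] cmd y 121.0 z 217.1 | u 1.4 (tcp 2.0) Fz 5.6 model 6.0 | x off 0.1 Fy 0.6
rows (y,z): [(np.float64(-0.06), np.float64(-0.0)), (np.float64(-0.06), np.float64(-0.0)), (np.float64(-0.05), np.float64(-0.0)), (np.float64(-0.05), np.float64(0.0)), (np.float64(-0.05), np.float64(0.0))] end u 15.4 cover 119.1 V -6
```

Request:
{"fn": "carry_out", "kwargs": {"plan": [{"x":0.01,"y":-0.06,"z":0,"turn":0,"hand":-1},{"x":0,"y":-0.06,"z":0,"turn":0,"hand":-1},{"x":0,"y":-0.05,"z":0,"turn":0,"hand":-1},{"x":0,"y":-0.05,"z":0,"turn":0,"hand":-1},{"x":0,"y":-0.05,"z":0,"turn":0,"hand":-1}]}}

```text
time_s: 11.15
eef_pos: [599.5, 135.3, 216.5]
tcp_rot: [0.0, 1.0, -0.019, 0.0]
wrist_force: [2.9, -0.8, 3.6]
opening: 0.295
grasp_force: 45.0
```

```bash
python3 plan.py 17 17 28
```

```text
t 11.20 cover pred 119.1 meas 123.0 V -2 | TCP meas [599.5 135.9 216.5] cmd y 134.5 z 217.1 | u 12.7 (tcp 12.9) Fz 6.1 model 5.9 | x off 0.2 Fy 0.4
rows (y,z): [(np.float64(-0.04), np.float64(0.0)), (np.float64(-0.05), np.float64(0.0)), (np.float64(-0.04), np.float64(0.01)), (np.float64(-0.03), np.float64(-0.0)), (np.float64(-0.04), np.float64(0.0))] end u 26.8 cover 117.7 V -13
```

Request:
{"fn": "carry_out", "kwargs": {"plan": [{"x":0,"y":-0.04,"z":0,"turn":0,"hand":-1},{"x":0,"y":-0.05,"z":0,"turn":0,"hand":-1},{"x":0.01,"y":-0.04,"z":0.01,"turn":0,"hand":-1},{"x":0,"y":-0.03,"z":0,"turn":0,"hand":-1},{"x":0,"y":-0.04,"z":0,"turn":0,"hand":-1}]}}

```text
time_s: 11.7
eef_pos: [600.1, 145.2, 215.8]
tcp_rot: [0.0, 1.0, -0.019, -0.0]
wrist_force: [0.5, 0.0, 4.0]
opening: 0.295
grasp_force: 45.0
```

```bash
python3 plan.py 17 17 34
```

```text
t 11.75 cover pred 117.7 meas 123.8 V -6 | TCP meas [600.1 145.7 215.9] cmd y 144.5 z 216.6 | u 22.6 (tcp 21.9) Fz 5.8 model 6.0 | x off 0.6 Fy 0.3
rows (y,z): [(np.float64(-0.04), np.float64(0.0)), (np.float64(-0.05), np.float64(0.0)), (np.float64(-0.04), np.float64(0.01)), (np.float64(-0.03), np.float64(0.0)), (np.float64(-0.03), np.float64(0.01))] end u 39.5 cover 114.5 V -19
```

The carrier is driven about 0.12 N more to the left than the model says, probably rolling drag. I'll add that to the model.

```bash
sed -i 's|(-N\*u/500-.020|(-N*u/500+.02*N-.020|' plan.py; python3 - <<'E'
import json; s=dict(y=144.5,z=216.6,Y=123.4,V=-1.,k=1); json.dump(s,open("s.json","w"))
E
python3 plan.py 17 17 32
```

```text
t 11.80 cover pred 123.4 meas 123.6 V -1 | TCP meas [600.1 145.5 215.9] cmd y 144.5 z 216.6 | u 21.0 (tcp 22.0) Fz 5.2 model 6.0 | x off 0.6 Fy -0.2
rows (y,z): [(np.float64(-0.06), np.float64(-0.0)), (np.float64(-0.05), np.float64(0.0)), (np.float64(-0.05), np.float64(0.01)), (np.float64(-0.04), np.float64(-0.0)), (np.float64(-0.04), np.float64(0.0))] end u 36.8 cover 119.7 V -12
```

Request:
{"fn": "carry_out", "kwargs": {"plan": [{"x":0,"y":-0.06,"z":0,"turn":0,"hand":-1},{"x":0,"y":-0.05,"z":0,"turn":0,"hand":-1},{"x":0,"y":-0.05,"z":0.01,"turn":0,"hand":-1},{"x":0,"y":-0.04,"z":0,"turn":0,"hand":-1},{"x":0,"y":-0.04,"z":0,"turn":0,"hand":-1}]}}

```text
time_s: 12.3
eef_pos: [600.6, 157.4, 215.4]
tcp_rot: [0.0, 1.0, -0.019, -0.0]
wrist_force: [-1.4, -0.2, 3.4]
opening: 0.299
grasp_force: 45.0
```

```bash
python3 plan.py 17 17 32
```

```text
t 12.35 cover pred 119.7 meas 121.3 V -11 | TCP meas [600.6 157.8 215.5] cmd y 156.5 z 216.1 | u 35.7 (tcp 36.4) Fz 5.1 model 5.9 | x off 0.7 Fy 0.1
rows (y,z): [(np.float64(-0.03), np.float64(0.01)), (np.float64(-0.03), np.float64(0.0)), (np.float64(-0.03), np.float64(0.01)), (np.float64(-0.03), np.float64(0.0)), (np.float64(-0.02), np.float64(0.01))] end u 51.5 cover 112.0 V -21
```

Request:
{"fn": "carry_out", "kwargs": {"plan": [{"x":0,"y":-0.03,"z":0.01,"turn":0,"hand":-1},{"x":-0.01,"y":-0.03,"z":0,"turn":0,"hand":-1},{"x":0,"y":-0.03,"z":0.01,"turn":0,"hand":-1},{"x":0,"y":-0.03,"z":0,"turn":0,"hand":-1},{"x":0,"y":-0.02,"z":0.01,"turn":0,"hand":-1}]}}

```text
time_s: 12.85
eef_pos: [600.8, 164.3, 214.2]
tcp_rot: [-0.0, 1.0, -0.019, 0.0]
wrist_force: [-0.9, 0.3, 3.6]
opening: 0.294
grasp_force: 45.0
```

```bash
python3 plan.py 17 17 28
```

```text
t 12.90 cover pred 112.0 meas 116.0 V -17 | TCP meas [600.7 164.4 214. ] cmd y 163.5 z 214.6 | u 48.7 (tcp 48.4) Fz 6.0 model 6.1 | x off 0.6 Fy 0.5
rows (y,z): [(np.float64(0.0), np.float64(-0.0)), (np.float64(-0.01), np.float64(0.0)), (np.float64(-0.01), np.float64(0.01)), (np.float64(-0.0), np.float64(0.01)), (np.float64(-0.01), np.float64(0.0))] end u 62.9 cover 102.1 V -28
```

Request:
{"fn": "carry_out", "kwargs": {"plan": [{"x":0,"y":0,"z":0,"turn":0,"hand":-1},{"x":0,"y":-0.01,"z":0,"turn":0,"hand":-1},{"x":0,"y":-0.01,"z":0.01,"turn":0,"hand":-1},{"x":0,"y":0,"z":0.01,"turn":0,"hand":-1},{"x":0,"y":-0.01,"z":0,"turn":0,"hand":-1}]}}

```text
time_s: 13.4
eef_pos: [600.8, 165.5, 213.0]
tcp_rot: [0.0, 1.0, -0.019, 0.0]
wrist_force: [0.2, 0.9, 3.0]
opening: 0.296
grasp_force: 45.0
```

```bash
python3 plan.py 17 17 32
```

```text
t 13.45 cover pred 102.1 meas 107.0 V -23 | TCP meas [600.7 165.6 213. ] cmd y 165.0 z 213.6 | u 59.5 (tcp 58.6) Fz 6.0 model 6.0 | x off 0.6 Fy 0.8
rows (y,z): [(np.float64(0.01), np.float64(0.0)), (np.float64(-0.01), np.float64(0.01)), (np.float64(0.0), np.float64(0.01)), (np.float64(0.0), np.float64(0.01)), (np.float64(0.01), np.float64(0.01))] end u 75.3 cover 89.2 V -35
```

Request:
{"fn": "carry_out", "kwargs": {"plan": [{"x":0,"y":0.01,"z":0,"turn":0,"hand":-1},{"x":0,"y":-0.01,"z":0.01,"turn":0,"hand":-1},{"x":0,"y":0,"z":0.01,"turn":0,"hand":-1},{"x":0,"y":0,"z":0.01,"turn":0,"hand":-1},{"x":0,"y":0.01,"z":0.01,"turn":0,"hand":-1}]}}

```text
time_s: 13.95
eef_pos: [600.7, 165.2, 211.1]
tcp_rot: [-0.0, 1.0, -0.019, 0.0]
wrist_force: [1.9, -0.2, 3.6]
opening: 0.295
grasp_force: 45.0
```

```bash
python3 plan.py 17 17 28
```

```text
t 14.00 cover pred 89.2 meas 94.1 V -30 | TCP meas [600.7 165.  211. ] cmd y 164.5 z 211.6 | u 71.9 (tcp 70.9) Fz 6.2 model 6.2 | x off 0.6 Fy 0.6
rows (y,z): [(np.float64(0.04), np.float64(-0.0)), (np.float64(0.02), np.float64(0.0)), (np.float64(0.02), np.float64(0.01)), (np.float64(0.02), np.float64(0.01)), (np.float64(0.03), np.float64(0.01))] end u 85.7 cover 72.3 V -42
```

Request:
{"fn": "carry_out", "kwargs": {"plan": [{"x":0,"y":0.03,"z":0,"turn":0,"hand":-1},{"x":0,"y":0.02,"z":0,"turn":0,"hand":-1},{"x":0,"y":0.02,"z":0.01,"turn":0,"hand":-1},{"x":0,"y":0.02,"z":0.01,"turn":0,"hand":-1},{"x":0,"y":0.03,"z":0.01,"turn":0,"hand":-1}]}}

```text
time_s: 14.5
eef_pos: [600.5, 159.1, 209.6]
tcp_rot: [-0.0, 1.0, -0.019, 0.0]
wrist_force: [1.1, 1.3, 4.0]
opening: 0.294
grasp_force: 45.0
```

```bash
python3 plan.py 17 17 10
```

```text
t 14.55 cover pred 72.3 meas 77.4 V -37 | TCP meas [600.5 158.7 209.5] cmd y 158.0 z 210.1 | u 82.1 (tcp 81.3) Fz 6.6 model 6.2 | x off 0.6 Fy 0.5
rows (y,z): [(np.float64(0.1), np.float64(-0.01)), (np.float64(0.06), np.float64(0.0)), (np.float64(0.06), np.float64(0.01)), (np.float64(0.07), np.float64(0.0)), (np.float64(0.07), np.float64(0.0))] end u 87.1 cover 52.9 V -44
```

Every stretch has been rolled, so I'll lift while moving along with the carrier.

Request:
{"fn": "carry_out", "kwargs": {"plan": [{"x":0,"y":0.1,"z":0,"turn":0,"hand":-1},{"x":0,"y":0.06,"z":0,"turn":0,"hand":-1},{"x":0,"y":0.06,"z":-0.25,"turn":0,"hand":-1},{"x":0,"y":0.05,"z":-0.4,"turn":0,"hand":-1},{"x":0,"y":0,"z":-0.5,"turn":0,"hand":-1}]}}

```text
time_s: 15.05
eef_pos: [598.6, 144.2, 266.5]
tcp_rot: [0.001, 1.0, -0.019, -0.002]
wrist_force: [-0.4, -0.1, -3.3]
opening: 0.302
grasp_force: 45.0
```

Request:
{"fn": "carry_out", "kwargs": {"plan": [{"x":0,"y":0,"z":-0.3,"turn":0,"hand":-1},{"x":0,"y":0,"z":0,"turn":0,"hand":-1},{"x":0,"y":0,"z":0,"turn":0,"hand":-1},{"x":0,"y":0,"z":0,"turn":0,"hand":-1},{"x":0,"y":0,"z":0,"turn":0,"hand":-1}]}}

```text
time_s: 15.55
eef_pos: [599.4, 145.4, 280.8]
tcp_rot: [0.0, 1.0, -0.019, -0.001]
wrist_force: [0.7, -0.1, -2.9]
opening: 0.299
grasp_force: 45.0
```

Request:
{"fn": "carry_out", "kwargs": {"plan": [{"x":0,"y":0,"z":0,"turn":0,"hand":-1},{"x":0,"y":0,"z":0,"turn":0,"hand":-1},{"x":0,"y":0,"z":0,"turn":0,"hand":-1},{"x":0,"y":0,"z":0,"turn":0,"hand":-1},{"x":0,"y":0,"z":0,"turn":0,"hand":-1}]}}

```text
time_s: 16.05
eef_pos: [599.9, 145.6, 282.0]
tcp_rot: [0.0, 1.0, -0.019, 0.0]
wrist_force: [0.7, 0.1, -2.6]
opening: 0.298
grasp_force: 45.0
```

```bash
python3 - <<'E'
from h import *; from station import cams,status
for i in range(4):
    S=cams.get_image("scene");st=status.read_state();print(cover(S,2.4)[1],st["eef_pos"],st["wrist_force"],st["time_s"])
cv2.imwrite("pics/end.png",S["img"][:,:,::-1])
E
```

```text
59.88028883557302 [599.88962609 145.61881777 282.05386252] [-1.56906472  0.28200474 -3.38663184] 16.1
59.7144019089102 [599.90784696 145.60646551 282.05735615] [-0.83127029  0.19447444 -3.1872428 ] 16.15
59.94563798016491 [599.90888436 145.60583274 282.06722564] [ 0.22233277  0.67796803 -3.01771686] 16.2
59.885290542802686 [599.89273359 145.59193287 282.03715955] [ 0.24170156  0.42869834 -2.49057798] 16.25
```

View pics/end.png

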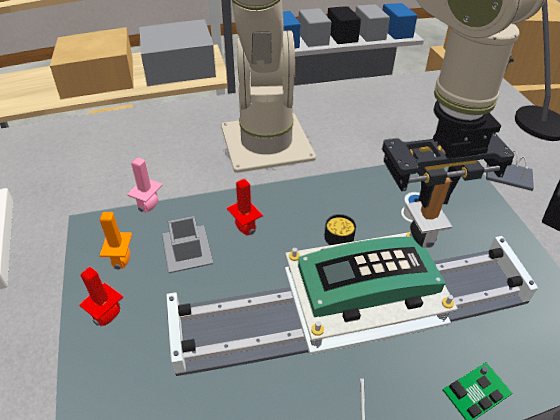

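The roller is held upright above the cover (430,225), the carrier stands still, and the tin and spool are where they were.

```bash
python3 -c "
from station import bot
print(bot.close_job())"
```

```text
the job is handed in; nothing more can be done
None
```

I rolled the film down from its right-hand end to its left-hand end in one pass at roughly 20–30 mm/s and about 5–6.5 N (wrist readings). I handed the job in with the roller held clear above the cover, the carrier standing still and the spool and tin untouched; the system gave no verdict.

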